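# Roll the large spindle rotor up to its stop

### The arm

A 7-joint arm with a two-finger parallel gripper is mounted at the origin on the work surface. World frame = base frame: x ahead of the robot, y to its left, z up, the work surface at z = 0. Lengths are in m, angles in rad, forces in N, time in s.
With the tool pointing down it reaches from about 0.425 to 1.025 m from the base axis. Payload 9.4 kg.
Tool frame: the origin (TCP) lies at the very end of the fingers, on their centre line; the grasp point (between the pads) lies 19 mm behind it (bot.grip_depth is the distance from the TCP to the grasp point, in m); z points along the fingers, y is the line along which they close (so a half turn about z gives the same grasp; the last joint's range is limited). The gripper opens to 93 mm and grips with 3 to 60 N. Pads are 15 mm wide; open, the fingers measure 128 mm over their backs; the gripper's body (75 mm by 188 mm) begins 65 mm behind the grasp point.
Start: joints at [1.171, 0.599, -0.003, 1.599, 0.002, 0.943, -0.08], TCP at [0.23, -0.688, 0.219] pointing down, gripper open.
Joint ranges: [-2.57, 2.57], [-0.35, 1.97], [-1.29, 1.29], [0.11, 2.56], [-1.05, 4.19], [0.11, 1.86], [-2.63, 2.63]. Speed limits (rad/s): [2.22, 2.22, 3.01, 3.01, 3.14, 3.14, 3.14].

### API

Orientations are given as a unit quaternion [w, x, y, z].
In Python, from station import sensors, imaging, bot gives the robot as it stands.
- The arm moves only by the tool send_rows, never from a script. Its argument "moves" is a list of rows, each an object of numbers: "hand": the finger opening in cm, from 0 to 9.3; "dx", "dy", "dz": the shift along the world's x, y, z in cm; "rx", "ry", "rz": the turn, a rotation vector about the world's x, y, z in degrees. In form: [{"hand": .., "dx": .., "dy": .., "dz": .., "rx": .., "ry": .., "rz": ..}, ...]. A call has 1 to 8 rows; each row is the pose to reach, as a shift and turn from the pose commanded when the call began; what a row does not reach only later rows make up. A row lasts 1/10 s, in which the tool goes at most 50 mm and 8.59 degrees, less where a joint would pass 70% of its speed; a pose out of reach is approached as far as the arm can. A call with a gripper value outside its range is refused whole. The fingers move at their own pace and stop on an object; "squeeze" is the grip in N (left out, the last holds). Time passes only in rows, so rows that repeat a pose let the fingers close. It gives the time, the measured TCP pose, the force, the opening and the grip force at its end, in the units of the state.
- sensors.observe(): the state, without advancing time (a new reading comes with each control period).
- imaging.read_camera(name): name is "scene" or "top"; returns the picture (384x512x3 uint8, red, green, blue); there is no depth.
- imaging.camera_model(name): a dict with "intrinsics" (3x3 intrinsics, pixels), "R" (3x3) and "t" (3): a world point X has camera coordinates R X + t. Camera axes: x right, y down, z forward; pixel columns grow to the right and rows downward; lengths in m; the calibration is good to about 2 mm. A picture is of the moment at which its call begins. camera_model takes no time and is no camera call.
- bot.job_done(): hands the job in; it is judged then, once.
The state is a dict: "time": time; "q": joint angles; "qd": joint speeds; "effort": joint torques, N m; "position": TCP position; "orientation": TCP orientation; "force": force on the tool from outside, world axes, zero at the start; "wrist_torque": the same for the moment, N m; "finger_gap": opening from 0.0 (shut) to 1.0 (fully open); "grasp_force": force on a finger pad.
Only numpy, scipy, OpenCV 4.12 (cv2) and the standard library are available. Lean on these libraries where they do the work, as an engineer would, in place of code of your own. Each camera call takes 0.05 s, during which the arm holds its last target. There are 200 camera calls.

### The job

Two spindle motor rotors lie on their rims in the dip at the foot of the sloped twin-lane rest. With the fingertips, push the larger one up its lane, over the crest, until it sits against the stop plate and stays there by itself. It must roll or slide along its lane and not be lifted or carried; leave the smaller rotor where it lies and everything else on the bench undisturbed.

Things in the scene. Friction and masses are not known exactly. Their poses are not given: they have to be found in the camera images.
- rest: Fixed dark steel rolling rest on a base plate 250 x 130 x 10 mm (x -125 to 125). Origin on the table under it; x points uphill along the lanes, y across, z up. Two straight lanes, centre lines y = +30 and -30 mm, each 30 mm wide inside; outer walls (6 mm thick) and the land between the lanes (30 mm wide) rise 5 mm above the lane floor. Lanes are open at the foot.
- slope (a point): Point midway between the lanes at lane-floor level in the valley: x = -85, y = 0, z = 24 mm of the rest. Its x axis points up the slope, y across, z square to the sloping floor. From here the floor rises straight at 8 degrees to the crest; towards the foot it also rises at 8 degrees, to 26.8 mm at the lanes' end, x = -105. A rotor left on the slope rolls back to here.
- crest (a point): Crest of the lanes, floor level, midway between them: x = 55, y = 0, z = 43.7 mm of the rest, axes as the rest's. Beyond it the floor falls straight at 12 degrees to the stop plate, so a rotor whose centre is past the crest rolls on to the stop and stays.
- stop (a point): Foot of the stop plate's face, at floor level, midway between the lanes: x = 100, y = 0, z = 34.1 mm of the rest, axes as the rest's. The upright plate spans both lanes, is aluminium, 8 mm thick, and its top is 30 mm above this point.
- large_rotor: The larger rotor: loose drum of polished, slippery steel, 44 mm in diameter, 26 mm long, about 0.13 to 0.25 kg, lying across one of the lanes (either one) at the valley. Origin at its centre; its y axis is its rolling axis, across the lane. Seated, it touches the stop plate: its centre is then at x = 78 mm of the rest, 61.3 mm above the table.
- small_rotor: The smaller rotor, to be left alone: loose plain steel drum 32 mm in diameter, 26 mm long, lying at the valley of the other lane. Origin at its centre, y axis its rolling axis.
- drive_a: Bystander: loose closed disk drive 70 x 100 x 9.5 mm with paper label; origin at centre of underside.
- drive_b: Bystander: another such drive.
- open_drive: Bystander: opened disk drive of the same size, platter showing.
- blower: Bystander: rubber air blower standing upright, 52 mm wide, 85 mm high, beside the rest on its +y side; origin at centre of underside.
- screw_dish: Bystander: steel dish 60 mm wide, 22 mm high, beside the rest on its -y side; origin at centre of underside.
- screwdriver: Bystander: screwdriver 160 mm long lying on the bench.
- marker: Bystander: marker pen 135 x 12 x 12 mm lying on the bench.
- pliers: Bystander: small pliers 115 mm long lying on the bench.
Things that resemble listed ones, but are neither listed nor needed, are in the scene too. What is shaped like the large_rotor but yellow is not meant.

How it is judged:
At the end, for the whole second after the job is handed in: The large rotor rests still in its lane against the stop plate (within 3 mm along the lane), lying on its rim; the small rotor is still in its valley (within 10 mm) (x of large_rotor in the frame of rest between 0.075 and 0.081 m and z of large_rotor in the frame of rest between 0.058 and 0.064 m and (y of large_rotor in the frame of rest between 0.025 and 0.035 m or y of large_rotor in the frame of rest between -0.035 and -0.025 m) and angle between the y axis of large_rotor and the y axis of rest, either way round below 0.2 rad and linear speed of each of large_rotor, small_rotor below 0.02 m/s and distance of small_rotor from where it was at the start of the episode below 0.01 m); the robot touches nothing.
It fails at once if a rotor was lifted off its lane (more than 5 mm off the floor of the slope) (z of large_rotor in the frame of slope above 0.027 m or z of small_rotor in the frame of slope above 0.021 m).
It fails at once if the small rotor was pushed more than 15 mm (distance of small_rotor from where it was at the start of the episode above 0.015 m).
It fails at once if something else on the bench was moved more than 20 mm (distance of any of drive_a, drive_b, open_drive, blower, screw_dish, screwdriver, marker, pliers from where it was at the start of the episode above 0.02 m).
It also fails if it takes over 38 s, if anything falls off the work surface, if the arm or the gripper's body presses on something with over 40 N, if the wrist force passes 120 N, or if a joint passes its speed limit or range.

## Working session

There is one attempt and no reset: what is moved stays moved. The work goes in short steps, Python scripts to look and compute and a tool call to move; the robot and the scene stay as the last step left them, time stands still between calls to the robot, and variables do not carry over. Pictures are saved under pics/ and viewed, at most 10 in all, crops included, and the job is handed in when it is done.

Besides the shell and the picture viewer there is one more tool, called after "Request:" as name(argument=value, ...) on one line, values as JSON. send_rows: Moves the arm, as the interface text tells. Its arguments: {"type":"object","properties":{"moves":{"type":"array","items":{"type":"object","properties":{"hand":{"type":"number"},"dx":{"type":"number"},"dy":{"type":"number"},"dz":{"type":"number"},"rx":{"type":"number"},"ry":{"type":"number"},"rz":{"type":"number"}}}},"squeeze":{"type":"number"}},"required":["moves"]}

```bash
mkdir -p pics; python3 - <<'E'
from station import sensors, imaging, bot
import cv2
for n in ("scene","top"):
    im=imaging.read_camera(n); cv2.imwrite(f"pics/{n}0.png",cv2.resize(im[:,:,::-1],(800,600),interpolation=cv2.INTER_CUBIC)); cv2.imwrite(f"raw_{n}.png",im[:,:,::-1])
    m=imaging.camera_model(n); print(n,m)
s=sensors.observe();print(s)
E
```

```text
scene {'intrinsics': array([[454.93408928,   0.        , 248.36783056],
       [  0.        , 454.93408928, 200.63465556],
       [  0.        ,   0.        ,   1.        ]]), 'R': array([[ 0.10214406,  0.99468567, -0.01292285],
       [ 0.81693872, -0.09128954, -0.56945355],
       [-0.56760701,  0.04760912, -0.82192193]]), 't': array([-0.04367533, -0.44436397,  1.65341293])}
top {'intrinsics': array([[429.32605001,   0.        , 257.42771088],
       [  0.        , 429.32605001, 194.99117903],
       [  0.        ,   0.        ,   1.        ]]), 'R': array([[ 0.01100877, -0.99979877,  0.01676974],
       [-0.98540835, -0.01369596, -0.16965494],
       [ 0.16985048, -0.01465735, -0.98536084]]), 't': array([-0.03917416,  0.56912428,  1.42899371])}
{'time': 0.1, 'q': array([ 1.1713285 ,  0.60000772, -0.00253625,  1.60002342,  0.00182508,
        0.94289555, -0.07979467]), 'qd': array([ 0.00017349, -0.00175669,  0.00018865, -0.00258701,  0.00131857,
        0.00166946, -0.00075129]), 'effort': array([ 5.40914640e-03, -7.66552806e+01,  1.50254097e+00, -2.52939892e+01,
       -5.22285607e-02,  1.35966754e-02,  6.67488575e-05]), 'position': array([ 0.22980916, -0.68717287,  0.2178829 ]), 'orientation': array([-6.41428347e-04,  9.86999799e-01,  1.60720110e-01, -1.80164539e-04]), 'force': array([-0.10383298,  0.62793567, -1.42865786]), 'wrist_torque': array([ 0.00611966, -0.05376331, -0.0711334 ]), 'grasp_force': 0.0, 'finger_gap': 1.0000079263907427}
```

View pics/scene0.png

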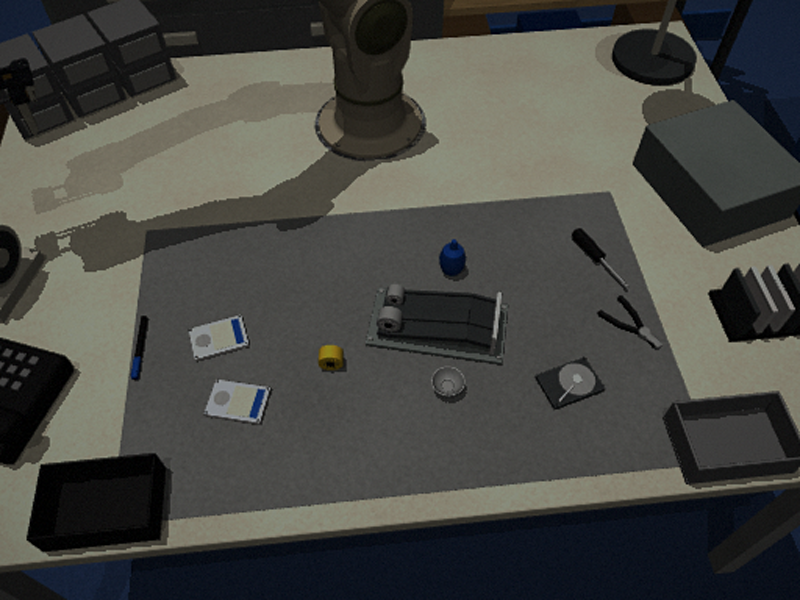

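View pics/top0.png

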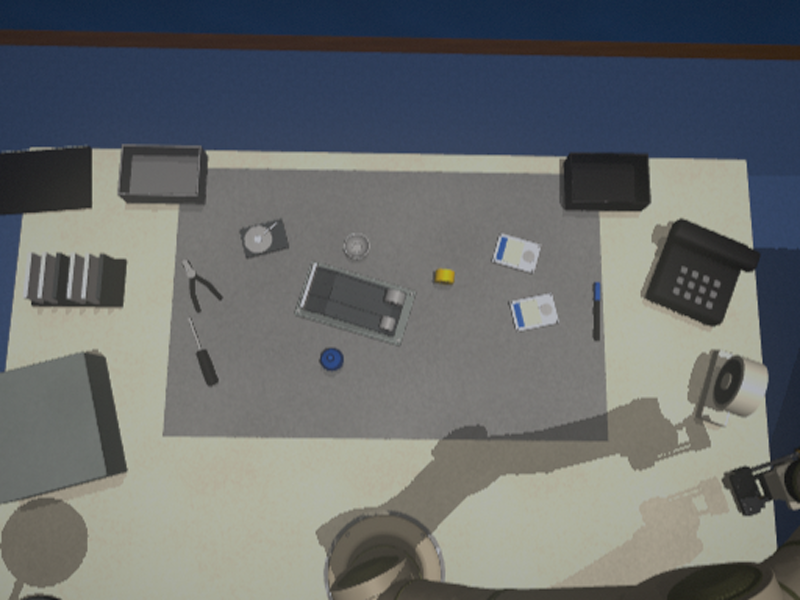

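The scene view shows the rest at about (440,325) px with its stop at right. In the top view it is at (355,303), with uphill to the left (+y world). The large rotor is at (395,297) in the lane farther from the robot, and the small one is at (387,323). Next I'll zoom in on the rest.

```bash
python3 - <<'E'
import cv2,numpy as np
t=cv2.imread("raw_top.png")[160:230,180:280]; s=cv2.imread("raw_scene.png")[175:240,225:335]
f=lambda a:cv2.convertScaleAbs(cv2.resize(a,(800,int(800*a.shape[0]/a.shape[1])),interpolation=cv2.INTER_CUBIC),alpha=1.7)
cv2.imwrite("pics/t1.png",f(t)); cv2.imwrite("pics/s1.png",f(s))
E
```

```text
(no output)
```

View pics/t1.png

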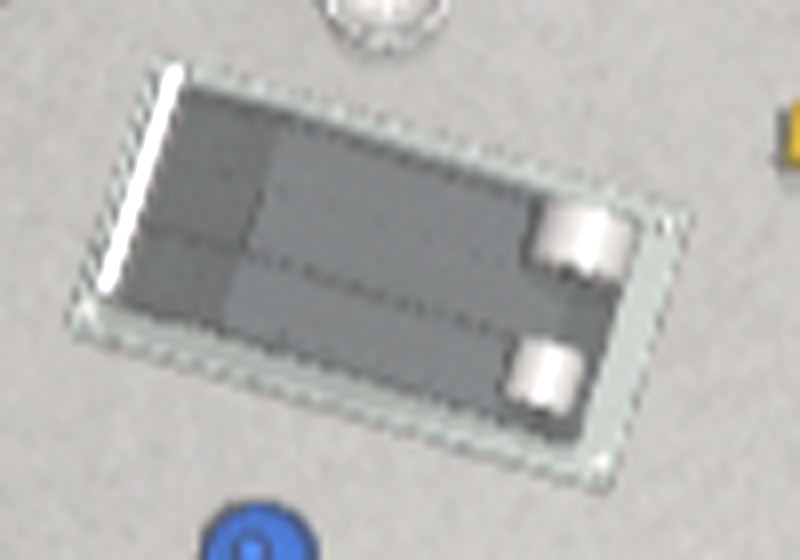

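View pics/s1.png

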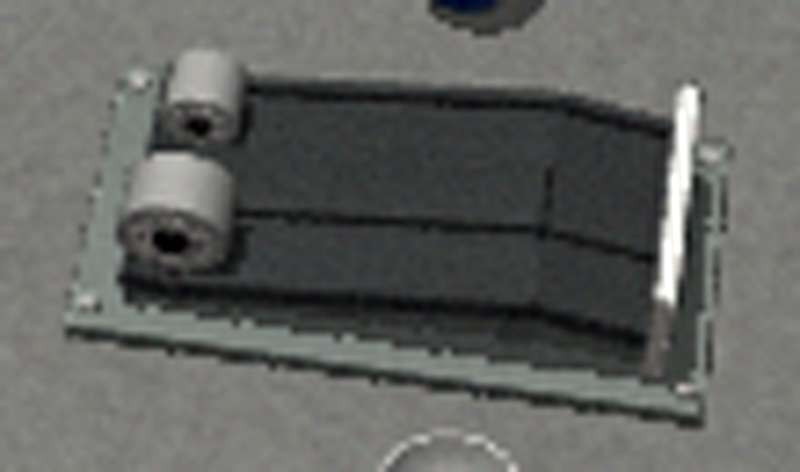

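The top crop shows base plate corners near (692,212), (605,492) and (68,332), and the large rotor near (585,240). The scene crop shows plate corners near (66,325), (705,420), (130,70) and (728,148). I'll cast rays from these onto the plate plane.

```bash
cat > h.py <<'E'
import numpy as np
from station import imaging
def ray(n,uv,z):
    m=imaging.camera_model(n);R=m["R"];c=-R.T@m["t"];d=R.T@np.linalg.inv(m["intrinsics"])@[*uv,1]
    return c+d*(z-c[2])/d[2]
def proj(n,X):
    m=imaging.camera_model(n);p=m["intrinsics"]@(m["R"]@X+m["t"]);return p[:2]/p[2]
T=lambda u,v:((u+.5)/8-.5+180,(v+.5)/8-.5+160)
S=lambda u,v:((u+.5)/(800/110)-.5+225,(v+.5)/(800/110)-.5+175)
E
python3 - <<'E'
from h import *
# local corners (x,y): foot -125, stop +125
obs=[("top",T(692,212),(-.125,-.065)),("top",T(605,492),(-.125,.065)),("top",T(68,332),(.125,.065)),
("scene",S(66,325),(-.125,-.065)),("scene",S(130,68),(-.125,.065)),("scene",S(707,412),(.125,-.065)),("scene",S(732,146),(.125,.065))]
W=np.array([ray(n,p,.01)[:2] for n,p,_ in obs]);L=np.array([l for *_,l in obs])
for sel in (slice(0,3),slice(3,7),slice(0,7)):
    w,l=W[sel],L[sel];a=(w-w.mean(0))@[1,1j];b=(l-l.mean(0))@[1,1j]
    th=np.angle((a*b.conj()).sum());R=np.array([[np.cos(th),-np.sin(th)],[np.sin(th),np.cos(th)]])
    t=w.mean(0)-R@l.mean(0);print(np.degrees(th),t,"res mm",np.round((w-l@R.T-t)*1e3,1).tolist())
G=lambda x,y,z:np.r_[R@[x,y]+t,z]
print("u",R[:,0],"valley",G(-.085,-.03,.046),"seat",G(.078,-.03,.0613))
for p in [(-.085,-.03,.046),(-.085,.03,.04),(.1,-.05,.064),(.1,.05,.064)]:
    a=proj("top",G(*p));b=proj("scene",G(*p));print(p,(a-[180,160]+.5)*8,(b-[225,175]+.5)*800/110)
E
```

```text
74.17711430614465 [0.58011953 0.07491685] res mm [[0.3, 0.1], [0.1, 1.8], [-0.4, -1.9]]
74.35664913858423 [0.58119258 0.07780482] res mm [[-1.0, -0.6], [1.8, 1.2], [-1.8, 0.1], [1.0, -0.7]]
74.32259940199481 [0.58069546 0.07660212] res mm [[-0.6, -1.6], [-0.7, 0.3], [-0.7, -3.5], [-0.4, 0.6], [2.4, 2.3], [-1.4, 1.4], [1.4, 0.5]]
u [0.27022071 0.96279841] valley [ 0.58661066 -0.01334237  0.046     ] seat [0.63065663 0.14359377 0.0613    ]
(-0.085, -0.03, 0.046) [580.34675455 245.61702605] [179.72023219 215.57931986]
(-0.085, 0.03, 0.04) [540.88176152 379.51939848] [205.35877201 101.44270415]
(0.1, -0.05, 0.064) [180.48398643  73.88449552] [658.08370336 298.30481306]
(0.1, 0.05, 0.064) [109.26757058 294.05979235] [680.75392854  85.88967038]
```

Pose is consistent to about 2 mm: the rest is at (0.581, 0.077) with yaw 74.3°. I'll push with closed fingers, faces square to the lane. First I travel to a point behind the rotor, at height.

Request:
send_rows(moves=[{"hand": 0,"dx": 2,"dy": 3.9,"rz": 3.5},{"hand": 0,"dx": 4.3,"dy": 7.8,"rz": 7},{"hand": 0,"dx": 6.5,"dy": 11.7,"rz": 10.5},{"hand": 0,"dx": 8.6,"dy": 15.6,"rz": 14},{"hand": 0,"dx": 10.8,"dy": 19.5,"rz": 17.5},{"hand": 0,"dx": 13,"dy": 23.5,"rz": 21},{"hand": 0,"dx": 15,"dy": 27.4,"rz": 24.5},{"hand": 0,"dx": 17.1,"dy": 31.3,"rz": 28}], squeeze=20)

```text
invalid input
```

Request:
send_rows(moves=[{"hand": 0,"dx": 2,"dy": 3.9,"rz": 3.5},{"hand": 0,"dx": 4.3,"dy": 7.8,"rz": 7},{"hand": 0,"dx": 6.5,"dy": 11.7,"rz": 10.5},{"hand": 0,"dx": 8.6,"dy": 15.6,"rz": 14},{"hand": 0,"dx": 10.8,"dy": 19.5,"rz": 17.5},{"hand": 0,"dx": 13,"dy": 23.5,"rz": 21},{"hand": 0,"dx": 15,"dy": 27.4,"rz": 24.5},{"hand": 0,"dx": 17.1,"dy": 31.3,"rz": 28}])

```text
invalid input
```

Request:
send_rows(moves=[{"hand": 0}])

```text
invalid input
```

Request:
send_rows(moves=[{"hand": 0,"dx": 2,"dy": 3.9,"dz": 0,"rx": 0,"ry": 0,"rz": 3.5},{"hand": 0,"dx": 4.3,"dy": 7.8,"dz": 0,"rx": 0,"ry": 0,"rz": 7},{"hand": 0,"dx": 6.5,"dy": 11.7,"dz": 0,"rx": 0,"ry": 0,"rz": 10.5},{"hand": 0,"dx": 8.6,"dy": 15.6,"dz": 0,"rx": 0,"ry": 0,"rz": 14},{"hand": 0,"dx": 10.8,"dy": 19.5,"dz": 0,"rx": 0,"ry": 0,"rz": 17.5},{"hand": 0,"dx": 13,"dy": 23.5,"dz": 0,"rx": 0,"ry": 0,"rz": 21},{"hand": 0,"dx": 15,"dy": 27.4,"dz": 0,"rx": 0,"ry": 0,"rz": 24.5},{"hand": 0,"dx": 17.1,"dy": 31.3,"dz": 0,"rx": 0,"ry": 0,"rz": 28}], squeeze=20)

```text
time: 0.9
position: [0.4013, -0.3728, 0.2185]
orientation: [-0.0, 0.918, 0.396, -0.0]
force: [0.0, -0.3, 0.1]
finger_gap: 0.365
grasp_force: 0.0
```

Request:
send_rows(moves=[{"hand": 0,"dx": 2,"dy": 3.9,"dz": 0,"rx": 0,"ry": 0,"rz": 3.5},{"hand": 0,"dx": 4.3,"dy": 7.8,"dz": 0,"rx": 0,"ry": 0,"rz": 7},{"hand": 0,"dx": 6.5,"dy": 11.7,"dz": 0,"rx": 0,"ry": 0,"rz": 10.5},{"hand": 0,"dx": 8.6,"dy": 15.6,"dz": 0,"rx": 0,"ry": 0,"rz": 14},{"hand": 0,"dx": 10.8,"dy": 19.5,"dz": 0,"rx": 0,"ry": 0,"rz": 17.5},{"hand": 0,"dx": 13,"dy": 23.5,"dz": 0,"rx": 0,"ry": 0,"rz": 21},{"hand": 0,"dx": 15.2,"dy": 27.4,"dz": -1,"rx": 0,"ry": 0,"rz": 24.5},{"hand": 0,"dx": 17.2,"dy": 31.1,"dz": -3,"rx": 0,"ry": 0,"rz": 27.7}])

```text
time: 1.7
position: [0.5746, -0.0617, 0.1893]
orientation: [0.001, 0.797, 0.604, 0.001]
force: [1.1, 0.1, 0.6]
finger_gap: 0.004
grasp_force: 0.0
```

Request:
send_rows(moves=[{"hand": 0,"dx": 0,"dy": 0,"dz": -3,"rx": 0,"ry": 0,"rz": 0},{"hand": 0,"dx": 0,"dy": 0,"dz": -6,"rx": 0,"ry": 0,"rz": 0},{"hand": 0,"dx": 0,"dy": 0,"dz": -9,"rx": 0,"ry": 0,"rz": 0},{"hand": 0,"dx": 0,"dy": 0,"dz": -11,"rx": 0,"ry": 0,"rz": 0},{"hand": 0,"dx": 0,"dy": 0,"dz": -11,"rx": 0,"ry": 0,"rz": 0},{"hand": 0,"dx": 0,"dy": 0,"dz": -11,"rx": 0,"ry": 0,"rz": 0}])

```text
time: 2.3
position: [0.5729, -0.0634, 0.0786]
orientation: [-0.0, 0.798, 0.603, -0.0]
force: [0.3, 0.4, 0.3]
finger_gap: 0.006
grasp_force: 0.0
```

```bash
python3 - <<'E'
from station import sensors, imaging
import cv2
f=lambda a:cv2.convertScaleAbs(cv2.resize(a,None,fx=5,fy=5,interpolation=cv2.INTER_CUBIC),alpha=1.7)
t=imaging.read_camera("top")[150:240,170:300,::-1];s=imaging.read_camera("scene")[160:250,210:340,::-1]
import numpy as np
cv2.imwrite("pics/p2.png",cv2.resize(np.vstack([f(t),f(s)]),None,fx=.66,fy=.66))
o=sensors.observe();p=o["position"];R=np.array([[.2702,.9628],[-.9628,.2702]]);print(p,R@(p[:2]-[.5807,.0766]),o["orientation"],o["finger_gap"],o["time"])
E
```

```text
[ 0.57362818 -0.06361056  0.07971496] [-0.13690553 -0.03107614] [4.85973106e-04 7.97665798e-01 6.03099259e-01 5.66759111e-04] 0.00406200175176894 2.4
```

View pics/p2.png

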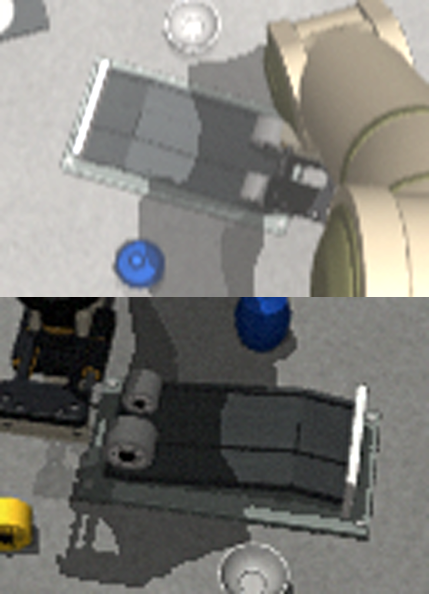

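The fingers are closed just past the foot end. In the lower panel the gripper is at (45,400) and both rotors are unmoved, at (132,440) and (140,390). I'll check where the TCP projects.

```bash
python3 - <<'E'
from h import *
for X in ([.5736,-.0636,.0797],[.5736,-.0636,.1637]):
    X=np.array(X);print((proj("top",X)-[170,150])*3.3,(proj("scene",X)-[210,160])*3.3+[0,297])
E
```

```text
[319.86651503 139.90816832] [ 67.74811634 412.79789538]
[323.22731897 124.60912618] [ 62.9644048  351.40299515]
```

```bash
python3 - <<'E'
from station import imaging
import cv2
s=imaging.read_camera("scene")[120:230,180:320,::-1]
cv2.imwrite("pics/p3.png",cv2.convertScaleAbs(cv2.resize(s,None,fx=5,fy=5,interpolation=cv2.INTER_CUBIC),alpha=2.2))
E
```

```text
(no output)
```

View pics/p3.png

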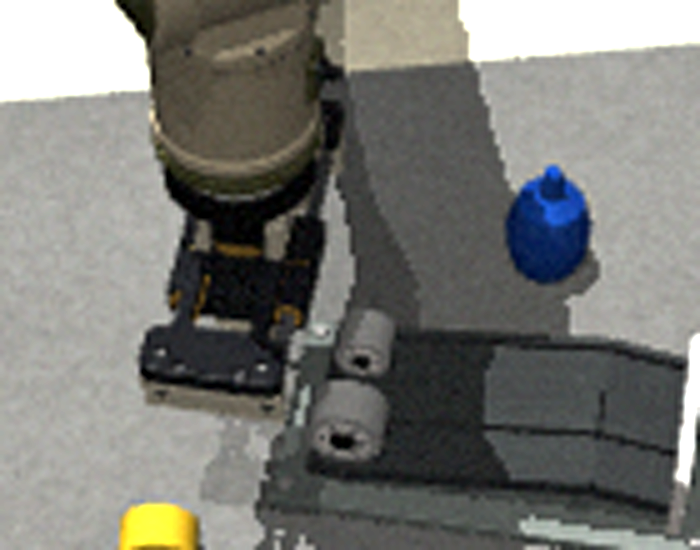

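The block at (215,370) is the end of the gripper body, and the fingers are hidden behind it at the projected TCP of (252,375). The geometry agrees, so I descend and make gentle contact.

Request:
send_rows(moves=[{"hand": 0,"dx": 0,"dy": 0,"dz": -1.3,"rx": 0,"ry": 0,"rz": 0},{"hand": 0,"dx": 0,"dy": 0,"dz": -2.6,"rx": 0,"ry": 0,"rz": 0},{"hand": 0,"dx": 0,"dy": 0,"dz": -4.0,"rx": 0,"ry": 0,"rz": 0},{"hand": 0,"dx": 0,"dy": 0,"dz": -4.0,"rx": 0,"ry": 0,"rz": 0}])

```text
time: 2.85
position: [0.5717, -0.0634, 0.0363]
orientation: [-0.001, 0.798, 0.603, -0.001]
force: [-0.3, 0.6, -0.3]
finger_gap: 0.004
grasp_force: 0.0
```

Request:
send_rows(moves=[{"hand": 0,"dx": 0.08,"dy": 0.29,"dz": 0,"rx": 0,"ry": 0,"rz": 0},{"hand": 0,"dx": 0.16,"dy": 0.58,"dz": 0,"rx": 0,"ry": 0,"rz": 0},{"hand": 0,"dx": 0.24,"dy": 0.87,"dz": 0,"rx": 0,"ry": 0,"rz": 0},{"hand": 0,"dx": 0.32,"dy": 1.16,"dz": 0,"rx": 0,"ry": 0,"rz": 0},{"hand": 0,"dx": 0.41,"dy": 1.45,"dz": 0,"rx": 0,"ry": 0,"rz": 0},{"hand": 0,"dx": 0.49,"dy": 1.73,"dz": 0,"rx": 0,"ry": 0,"rz": 0},{"hand": 0,"dx": 0.57,"dy": 2.02,"dz": 0,"rx": 0,"ry": 0,"rz": 0},{"hand": 0,"dx": 0.65,"dy": 2.3,"dz": 0,"rx": 0,"ry": 0,"rz": 0}])

```text
time: 3.65
position: [0.5795, -0.0406, 0.0387]
orientation: [0.0, 0.798, 0.603, -0.0]
force: [-0.4, -1.7, 0.5]
finger_gap: 0.012
grasp_force: 0.5
```

Contact is at the expected place (about 1.7 N). Now I push along the slope, raising the tip with the floor.

Request:
send_rows(moves=[{"hand": 0,"dx": 0.13,"dy": 0.48,"dz": 0.07,"rx": 0,"ry": 0,"rz": 0},{"hand": 0,"dx": 0.27,"dy": 0.96,"dz": 0.14,"rx": 0,"ry": 0,"rz": 0},{"hand": 0,"dx": 0.4,"dy": 1.44,"dz": 0.21,"rx": 0,"ry": 0,"rz": 0},{"hand": 0,"dx": 0.54,"dy": 1.92,"dz": 0.28,"rx": 0,"ry": 0,"rz": 0},{"hand": 0,"dx": 0.67,"dy": 2.4,"dz": 0.35,"rx": 0,"ry": 0,"rz": 0},{"hand": 0,"dx": 0.81,"dy": 2.88,"dz": 0.42,"rx": 0,"ry": 0,"rz": 0},{"hand": 0,"dx": 0.94,"dy": 3.36,"dz": 0.49,"rx": 0,"ry": 0,"rz": 0},{"hand": 0,"dx": 1.08,"dy": 3.85,"dz": 0.56,"rx": 0,"ry": 0,"rz": 0}])

```text
time: 4.45
position: [0.5904, -0.0017, 0.0443]
orientation: [0.0, 0.798, 0.603, -0.0]
force: [-0.4, -0.8, 0.5]
finger_gap: 0.005
grasp_force: 0.4
```

```bash
python3 - <<'E'
from station import sensors, imaging
import cv2,numpy as np
f=lambda a:cv2.convertScaleAbs(cv2.resize(a,None,fx=5,fy=5,interpolation=cv2.INTER_CUBIC),alpha=2)
t=imaging.read_camera("top")[150:240,170:300,::-1];s=imaging.read_camera("scene")[160:250,210:340,::-1]
cv2.imwrite("pics/p4.png",cv2.resize(np.vstack([f(t),f(s)]),None,fx=.66,fy=.66))
o=sensors.observe();p=o["position"];R=np.array([[.2702,.9628],[-.9628,.2702]]);print(p,R@(p[:2]-[.5807,.0766]),o["force"])
E
```

```text
[ 0.59068091 -0.00085739  0.04432818] [-0.07187913 -0.03053861] [0.28000272 0.34338052 0.89627694]
```

View pics/p4.png

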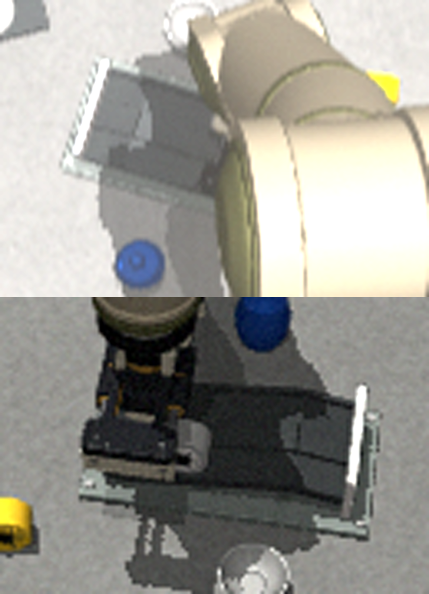

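The large rotor is moving up ahead of the fingers, at (195,445) in the lower panel. I'll continue to just short of the crest.

Request:
send_rows(moves=[{"hand": 0,"dx": 0.13,"dy": 0.48,"dz": 0.07,"rx": 0,"ry": 0,"rz": 0},{"hand": 0,"dx": 0.27,"dy": 0.96,"dz": 0.14,"rx": 0,"ry": 0,"rz": 0},{"hand": 0,"dx": 0.4,"dy": 1.44,"dz": 0.21,"rx": 0,"ry": 0,"rz": 0},{"hand": 0,"dx": 0.54,"dy": 1.92,"dz": 0.28,"rx": 0,"ry": 0,"rz": 0},{"hand": 0,"dx": 0.67,"dy": 2.4,"dz": 0.35,"rx": 0,"ry": 0,"rz": 0},{"hand": 0,"dx": 0.81,"dy": 2.88,"dz": 0.42,"rx": 0,"ry": 0,"rz": 0},{"hand": 0,"dx": 0.94,"dy": 3.36,"dz": 0.49,"rx": 0,"ry": 0,"rz": 0},{"hand": 0,"dx": 1.08,"dy": 3.85,"dz": 0.56,"rx": 0,"ry": 0,"rz": 0}])

```text
time: 5.35
position: [0.6011, 0.0369, 0.0499]
orientation: [0.0, 0.798, 0.603, -0.0]
force: [-0.1, -1.5, 0.2]
finger_gap: 0.002
grasp_force: 0.4
```

Request:
send_rows(moves=[{"hand": 0,"dx": 0.13,"dy": 0.48,"dz": 0.07,"rx": 0,"ry": 0,"rz": 0},{"hand": 0,"dx": 0.27,"dy": 0.96,"dz": 0.14,"rx": 0,"ry": 0,"rz": 0},{"hand": 0,"dx": 0.4,"dy": 1.44,"dz": 0.21,"rx": 0,"ry": 0,"rz": 0},{"hand": 0,"dx": 0.54,"dy": 1.92,"dz": 0.28,"rx": 0,"ry": 0,"rz": 0},{"hand": 0,"dx": 0.67,"dy": 2.4,"dz": 0.35,"rx": 0,"ry": 0,"rz": 0},{"hand": 0,"dx": 0.81,"dy": 2.88,"dz": 0.42,"rx": 0,"ry": 0,"rz": 0},{"hand": 0,"dx": 0.94,"dy": 3.36,"dz": 0.49,"rx": 0,"ry": 0,"rz": 0},{"hand": 0,"dx": 1.08,"dy": 3.85,"dz": 0.56,"rx": 0,"ry": 0,"rz": 0}])

```text
time: 6.15
position: [0.612, 0.0753, 0.0555]
orientation: [-0.0, 0.798, 0.603, -0.0]
force: [0.2, -1.1, 1.8]
finger_gap: 0.003
grasp_force: 0.4
```

Request:
send_rows(moves=[{"hand": 0,"dx": 0.11,"dy": 0.38,"dz": 0.06,"rx": 0,"ry": 0,"rz": 0},{"hand": 0,"dx": 0.22,"dy": 0.77,"dz": 0.11,"rx": 0,"ry": 0,"rz": 0},{"hand": 0,"dx": 0.32,"dy": 1.15,"dz": 0.15,"rx": 0,"ry": 0,"rz": 0},{"hand": 0,"dx": 0.43,"dy": 1.54,"dz": 0.2,"rx": 0,"ry": 0,"rz": 0},{"hand": 0,"dx": 0.54,"dy": 1.92,"dz": 0.2,"rx": 0,"ry": 0,"rz": 0},{"hand": 0,"dx": 0.65,"dy": 2.3,"dz": 0.2,"rx": 0,"ry": 0,"rz": 0},{"hand": 0,"dx": 0.76,"dy": 2.7,"dz": 0.2,"rx": 0,"ry": 0,"rz": 0},{"hand": 0,"dx": 0.86,"dy": 3.08,"dz": 0.2,"rx": 0,"ry": 0,"rz": 0}])

```text
time: 6.95
position: [0.6206, 0.1062, 0.0574]
orientation: [-0.0, 0.798, 0.603, 0.0]
force: [0.5, -0.1, 0.5]
finger_gap: 0.007
grasp_force: 0.0
```

Request:
send_rows(moves=[{"hand": 0,"dx": 0,"dy": 0,"dz": 0,"rx": 0,"ry": 0,"rz": 0},{"hand": 0,"dx": 0,"dy": 0,"dz": 0,"rx": 0,"ry": 0,"rz": 0},{"hand": 0,"dx": 0,"dy": 0,"dz": 0,"rx": 0,"ry": 0,"rz": 0},{"hand": 0,"dx": 0,"dy": 0,"dz": 0,"rx": 0,"ry": 0,"rz": 0},{"hand": 0,"dx": 0,"dy": 0,"dz": 0,"rx": 0,"ry": 0,"rz": 0},{"hand": 0,"dx": 0,"dy": 0,"dz": 0,"rx": 0,"ry": 0,"rz": 0}])

```text
time: 7.55
position: [0.6205, 0.1056, 0.0574]
orientation: [0.0, 0.798, 0.603, -0.0]
force: [0.0, -0.4, -0.4]
finger_gap: 0.008
grasp_force: 0.0
```

```bash
python3 - <<'E'
from station import sensors, imaging
import cv2,numpy as np
s=imaging.read_camera("scene")[160:250,210:340,::-1]
cv2.imwrite("pics/p5.png",cv2.convertScaleAbs(cv2.resize(s,None,fx=5,fy=5,interpolation=cv2.INTER_CUBIC),alpha=2.5))
o=sensors.observe();p=o["position"];R=np.array([[.2702,.9628],[-.9628,.2702]]);print(p,R@(p[:2]-[.5807,.0766]),o["force"])
E
```

```text
[0.62046199 0.10565613 0.05743909] [ 0.03871893 -0.03043188] [ 0.17210708 -0.94909838 -0.32646356]
```

View pics/p5.png

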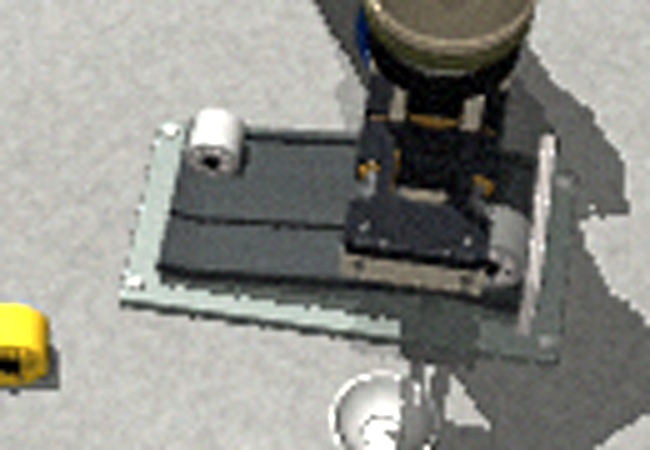

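The rotor rests against the stop at (512,245), and the small one is unmoved at (215,140). I back off and lift away.

Request:
send_rows(moves=[{"hand": 0,"dx": -0.27,"dy": -0.96,"dz": 0,"rx": 0,"ry": 0,"rz": 0},{"hand": 0,"dx": -0.54,"dy": -1.92,"dz": 0.3,"rx": 0,"ry": 0,"rz": 0},{"hand": 0,"dx": -0.54,"dy": -1.92,"dz": 3,"rx": 0,"ry": 0,"rz": 0},{"hand": 0,"dx": -0.54,"dy": -1.92,"dz": 6,"rx": 0,"ry": 0,"rz": 0},{"hand": 0,"dx": -0.54,"dy": -1.92,"dz": 9,"rx": 0,"ry": 0,"rz": 0},{"hand": 0,"dx": -0.54,"dy": -4,"dz": 12,"rx": 0,"ry": 0,"rz": 0},{"hand": 0,"dx": -0.54,"dy": -8,"dz": 14,"rx": 0,"ry": 0,"rz": 0},{"hand": 0,"dx": -0.54,"dy": -12,"dz": 14,"rx": 0,"ry": 0,"rz": 0}])

```text
time: 8.4
position: [0.6161, -0.0158, 0.2008]
orientation: [0.002, 0.797, 0.603, 0.002]
force: [1.0, -1.2, -0.4]
finger_gap: 0.006
grasp_force: 0.0
```

Request:
send_rows(moves=[{"hand": 0,"dx": 0,"dy": -5,"dz": 0,"rx": 0,"ry": 0,"rz": 0},{"hand": 0,"dx": 0,"dy": -10,"dz": 0,"rx": 0,"ry": 0,"rz": 0},{"hand": 0,"dx": 0,"dy": -10,"dz": 0,"rx": 0,"ry": 0,"rz": 0},{"hand": 0,"dx": 0,"dy": -10,"dz": 0,"rx": 0,"ry": 0,"rz": 0}])

```text
time: 8.8
position: [0.6142, -0.117, 0.1974]
orientation: [0.0, 0.799, 0.601, -0.0]
force: [0.0, 0.8, -0.5]
finger_gap: 0.006
grasp_force: 0.0
```

```bash
python3 - <<'E'
from station import sensors, imaging
import cv2,numpy as np
f=lambda a:cv2.convertScaleAbs(cv2.resize(a,None,fx=5,fy=5,interpolation=cv2.INTER_CUBIC),alpha=2)
t=imaging.read_camera("top")[150:240,170:300,::-1];s=imaging.read_camera("scene")[160:250,210:340,::-1]
cv2.imwrite("pics/p6.png",cv2.resize(np.vstack([f(t),f(s)]),None,fx=.66,fy=.66))
from h import proj
for X in ([.6307,.1436,.0613],):
    X=np.array(X);print((proj("top",X)-[170,150])*3.3,(proj("scene",X)-[210,160])*3.3+[0,297])
E
```

```text
[120.47817892  86.22844056] [321.83780926 458.5117902 ]
```

View pics/p6.png

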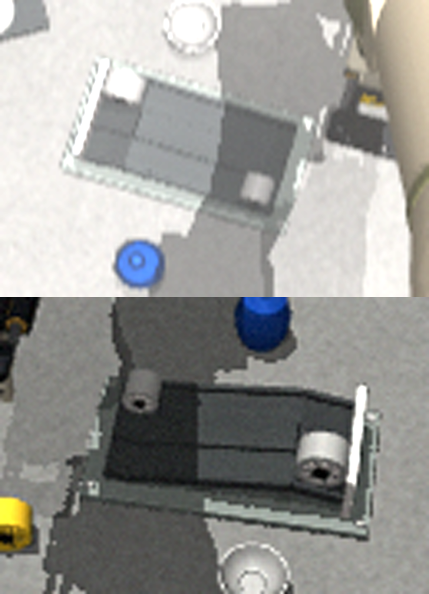

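The large rotor sits at (322,458) in the scene view, and the predicted seat is (322,459). The small rotor is in its valley and the arm is clear. Handing in.

```bash
python3 -c "
from station import bot
print(bot.job_done())"
```

```text
the job is handed in; nothing more can be done
None
```

I pushed the large rotor up its lane and over the crest; the last images show it resting at the stop plate, with the small rotor still in its valley and the arm clear, and the job was handed in at about 9 s (no verdict was returned).

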